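Gauge the take-up gap on a baggage roller bed

TASK

Find the gap between the stop plate and the take-up block at the roller-bed station nearest the robot (the end one, on the robot's side) with the four-leaf step gauge from the cradle. Starting with the thinnest leaf and going up one leaf at a time, slide each leaf gently down along the stop plate to the floor of the gap, until you have felt one that binds on top of the block; never force it. Then put the thickest leaf that did go in back down to the floor of that gap and let go, leaving the gauge standing there, with the padlock, phone and tape undisturbed.

Things in the scene. Friction and masses are not known exactly. Their poses are not given: they have to be found in the camera images.
- gauge: loose step gauge, 0.2 kg, like a comb: steel bar 22 x 118 x 10 mm (x, y, z), four steel leaves hanging from it, dark wooden grip on top. Origin: centre of the bar's underside; z up, y along the bar from thinnest to thickest leaf. Leaves at y = -51, -17, 17, 51 mm, centred on x = 0, reaching 55 mm below the bar. It starts hanging in the cradle, origin 60 mm above the table; lift it over 60 mm to clear.
- gauge_grip (a point): centre height of grasp on the gauge's wooden grip: 36 mm above the bar's underside (26 mm above the bar's top, 14 mm below the grip's top). The grip is a block 12 mm thick (gauge x: pinch it across this), 30 mm along y, 40 mm tall; 91 mm above the leaf ends.
- leaf1_tip (a point): middle of the flat bottom end of leaf 1 of the gauge, 4 mm thick (along the gauge's x), 16 mm wide (along y), 55 mm long (z, upright). The thinnest leaf, at the end of the gauge on the robot's right (lowest y).
- leaf2_tip (a point): middle of the flat bottom end of leaf 2 of the gauge, 7 mm thick (along the gauge's x), 16 mm wide (along y), 55 mm long (z, upright).
- leaf3_tip (a point): middle of the flat bottom end of leaf 3 of the gauge, 10 mm thick (along the gauge's x), 16 mm wide (along y), 55 mm long (z, upright).
- leaf4_tip (a point): middle of the flat bottom end of leaf 4 of the gauge, 13 mm thick (along the gauge's x), 16 mm wide (along y), 55 mm long (z, upright). The thickest leaf, on the robot's left.
- cradle: black fixed stand on the table that holds the gauge: two upright walls 126 mm long (y), 25 mm over both outsides (x), top 60 mm above the table, on a base plate 70 x 140 mm. Origin: underside centre; the gauge hangs in it with the axes of both the same way round. It need not be touched.
- bed: fixed grey roller bed: side rail y -30 to 30 mm, x -44 to 182 mm, 40 mm high, carrying three stations at x = 0, 60, 120 mm; dark rollers run to a 45 mm high far rail at y = 135 mm. Origin: on the table below the stop-plate face of the station to gauge (nearest the robot); x from that plate to its block, z up. Use the gauge with its axes along the bed's (it starts within 0.8 rad of that).
- gap_floor (a point): where the floor of the gauged gap meets the stop-plate face, mid width, 50 mm above the table; axes as the bed's. The gap runs in x from here to the block, which rises 35 mm above this floor. Its width is unknown: over 5 mm, under 12 mm; every leaf either passes with 1.5 mm to spare, down to the floor, or is 1.5 mm too thick. Steel and blocks do not give; keep well below 35 N.
- stop_plate_top (a point): middle of the top of that stop plate: steel, 8 mm thick (x), 29 mm wide, 47 mm above the gap floor. It stands on the gap's low-x side, 12 mm higher than the block, so a leaf end held 35 to 47 mm above the gap floor can be brought against it from +x and slid down it.
- cheek_top (a point): top of one of the two steel cheeks, 5 mm thick, that bound the gap in y (19 mm clear between them, 29 mm over both); rounded tops 29 mm above the gap floor. Beside the stations nothing is higher than 45 mm above the table, so the other leaves hang free while one is tried. Left alone the gauge leans a few degrees in the gap but stays.
- block_a: one of three look-alike aluminium take-up blocks, 18.6 mm wide, 35 mm high, fixed in the bed's stations in changing order. Their lengths, so the gaps, differ; the name does not tell which is which. Origin: underside, middle of the back end, always 30 mm (bed x) from its station's stop-plate face; where its front face lies is not given.
- block_b: one of three look-alike aluminium take-up blocks, 18.6 mm wide, 35 mm high, fixed in the bed's stations in changing order. Their lengths, so the gaps, differ; the name does not tell which is which. Origin: underside, middle of the back end, always 30 mm (bed x) from its station's stop-plate face; where its front face lies is not given.
- block_c: one of three look-alike aluminium take-up blocks, 18.6 mm wide, 35 mm high, fixed in the bed's stations in changing order. Their lengths, so the gaps, differ; the name does not tell which is which. Origin: underside, middle of the back end, always 30 mm (bed x) from its station's stop-plate face; where its front face lies is not given.
- padlock: loose brass padlock standing on the table, 22 x 40 x 59 mm, origin underside; leave alone
- phone: loose black phone lying on the table, 72 x 148 x 9 mm, origin underside; leave alone
- tape: loose roll of tape lying on the table, 90 mm diameter, 25 mm high, origin underside; leave alone

How it is judged:
By the outcome, as a careful person would: the job done as asked, in the order asked, and still so for the second after the job is handed in, with the robot touching nothing.
It also fails if it takes over 72 s, if anything falls off the work surface, if the arm or the gripper's body presses on something with over 40 N, if the wrist force passes 120 N, or if a joint passes its speed limit or range.

ROBOT

A 7-joint arm with a two-finger parallel gripper is mounted at the origin on the work surface. World frame = base frame: x ahead of the robot, y to its left, z up, the work surface at z = 0. Lengths are in m, angles in rad, forces in N, time in s.
With the tool pointing down it reaches from about 0.425 to 0.925 m from the base axis. Payload 6.8 kg.
Tool frame: the origin (TCP) lies midway between the tips of the shut fingers; the grasp point (between the pads) lies 19 mm behind it; z points along the fingers, x is the direction in which the jaws open and shut, and the axes are right-handed (so a half turn about z gives the same grasp; the last joint's range is limited). The gripper opens to 85 mm and grips with 20 to 120 N. Pads are 22 mm wide; open, the fingers measure 114 mm over their backs; the gripper's body (76 mm by 85 mm) begins 54 mm behind the grasp point. The pads swing forward as they close: fully open they stand 13 mm farther back than shut.
Start: joints at [1.107, 0.477, 0.022, 1.555, -0.011, 1.109, -0.083], TCP at [0.235, -0.633, 0.231] pointing down, gripper open.
Joint ranges: [-2.96, 2.96], [-0.34, 2.1], [-1.41, 1.46], [0.24, 2.44], [-1.37, 4.51], [0.17, 1.92], [-2.96, 2.96]. Speed limits (rad/s): [2.39, 2.39, 3.14, 3.14, 3.14, 3.14, 3.14].

INTERFACE

Orientations are given as a unit quaternion [w, x, y, z].
In Python, from station import bot gives the robot as it stands.
- The arm moves only by the tool step_arm, never from a script. Its argument "increments" is a list of rows, each a list of 7 numbers: the shift along the tool's x, y, z in cm, then the turn, a rotation vector about the tool's x, y, z in degrees, then the closure, from 0 (fully open) to 1 (shut). A call has 1 to 20 rows; each row shifts and turns the commanded pose from where the row before left it, along the tool's axes as they then stand; what a row does not reach is not made up. A row lasts 1/10 s, in which the tool goes at most 50 mm and 8.59 degrees, less where a joint would pass 70% of its speed; a pose out of reach is approached as far as the arm can. A call is refused whole if a number of a shift passes 5 or a number of a turn 8.59, either way. A call with a gripper value outside its range is refused whole. The fingers move at their own pace and stop on an object; "squeeze" is the grip in N (left out, the last holds). Time passes only in rows, so rows that do not move let the fingers close. It gives the time, the measured TCP pose, the force and the opening at its end, in the units of the state.
- bot.get_obs(): the state, without advancing time (a new reading comes with each control period).
- bot.read_camera(name): name is "side" or "top" or "wrist"; returns a dict with "pixels" (480x640x3 uint8, red, green, blue), "vertical_fov" (degrees; the focal length in pixels is half the picture's height over the tangent of half this angle, whatever the lens; pixels are square), "cx", "cy" (the principal point, pixels), "camera_from_world" (4x4, takes a point from world to camera coordinates). Camera axes: x right, y down, z forward; pixel columns grow to the right and rows downward; lengths in m; the calibration is good to about 2 mm. A picture is of the moment at which its call begins. There is no depth.
- bot.hand_in(): hands the job in, once; it reports no verdict.
Trained networks look in a picture, given as the dict that the camera call returned (one of the last four; its "shot" number tells which), for a name from the list of things; names that differ only in an ending like _2 or _b are one class to them, and where a whole thing is asked for, a point or a joint stands for the part that bears it (a point fixed in the world has none). Each returns a list of dicts, best first, with "score" (0 to 1); they miss things now and then, are a little off and sometimes report something else, mostly with a low value. They report only what shows in the picture. A call takes as long as a camera call.
- bot.find_in(picture, query): "point" ([column, row] in pixels, amid what is visible of it).
- bot.cut_out(picture, query): "pixels" (480x640 bool, what is visible of it) and "point" ([column, row] in pixels, amid what is visible of it).
- bot.pinpoint(picture, query): "point" ([column, row] in pixels: a listed point, or the origin of a listed thing).
The state is a dict: "t": time; "q": joint angles; "joint_vel": joint speeds; "joint_torque": joint torques, N m; "eef_pos": TCP position; "tool_rot": TCP orientation; "contact_force": force on the tool from outside, world axes, zero at the start; "torque": the same for the moment, N m; "gripper_width": opening from 0.0 (shut) to 1.0 (fully open).
Only numpy, scipy, OpenCV 4.12 (cv2) and the standard library are available. Lean on these libraries where they do the work, as an engineer would, in place of code of your own. Each camera call takes 0.05 s, during which the arm holds its last target.

## Working session

There is one attempt and no reset: what is moved stays moved. The work goes in short steps, Python scripts to look and compute and a tool call to move; the robot and the scene stay as the last step left them, time stands still between calls to the robot, and variables do not carry over. Pictures are saved under pics/ and viewed, and the job is handed in when it is done.

Besides the shell and the picture viewer there is one more tool, called after "Call:" as name([rows], argument=value, ...), one row to a line, values as JSON. step_arm: Moves the arm, as the interface text tells. Its arguments: {"type":"object","properties":{"increments":{"type":"array"},"squeeze":{"type":"number"}},"required":["increments"]}

```bash
mkdir -p pics; ls; cat > h.py <<'E'
import numpy as np, cv2, json
from station import bot
from scipy.spatial.transform import Rotation as R
def save(p,n,crop=None,scale=1):
    im=p["pixels"][:,:,::-1].copy()
    if crop: x0,y0,x1,y1=crop; im=im[y0:y1,x0:x1]
    if scale!=1: im=cv2.resize(im,None,fx=scale,fy=scale,interpolation=cv2.INTER_CUBIC)
    cv2.imwrite("pics/"+n,im)
def ray(p,uv):
    f=240/np.tan(np.radians(p["vertical_fov"])/2)
    T=np.array(p["camera_from_world"]); d=np.array([(uv[0]-p["cx"])/f,(uv[1]-p["cy"])/f,1])
    Rm=T[:3,:3]; o=-Rm.T@T[:3,3]; d=Rm.T@d
    return o,d/np.linalg.norm(d)
def atz(p,uv,z):
    o,d=ray(p,uv); return o+d*(z-o[2])/d[2]
def proj(p,X):
    f=240/np.tan(np.radians(p["vertical_fov"])/2)
    T=np.array(p["camera_from_world"]); c=T[:3,:3]@np.array(X)+T[:3,3]
    return np.array([p["cx"]+f*c[0]/c[2],p["cy"]+f*c[1]/c[2]])
def tri(obs):
    A=np.zeros((3,3));b=np.zeros(3);rs=[]
    for p,uv in obs:
        o,d=ray(p,uv);M=np.eye(3)-np.outer(d,d);A+=M;b+=M@o;rs.append((o,d))
    X=np.linalg.solve(A,b)
    return X,[np.linalg.norm(np.cross(X-o,d)) for o,d in rs]
def Q(q): # wxyz
    return R.from_quat([q[1],q[2],q[3],q[0]])
E
python3 - <<'E'
from h import *
o=bot.get_obs(); print(o)
P={}
for n in("side","top","wrist"):
    p=bot.read_camera(n); save(p,f"a_{n}.png"); P[n]=p
    print(n,p["vertical_fov"],p["cx"],p["cy"],np.round(p["camera_from_world"],3).tolist(), p.get("shot"))
for n in P:
  for q in["gauge","gauge_grip","leaf1_tip","leaf4_tip","cradle","bed","gap_floor","stop_plate_top","cheek_top","block_a","padlock","phone","tape"]:
    r=bot.pinpoint(P[n],q); print(n,q,[(np.round(x["point"],1).tolist(),round(x["score"],2)) for x in r[:4]])
print(bot.get_obs()["t"])
E
```

```text
pics
{'t': 0.0, 'q': array([ 1.10687414,  0.47779584,  0.02237905,  1.55649185, -0.01147498,
        1.10927013, -0.08307899]), 'joint_vel': array([ 4.74451094e-04,  1.17156787e-03, -3.78319854e-04,  3.09449377e-04,
        6.22774680e-05,  4.93230366e-05,  5.04210509e-05]), 'joint_torque': array([-3.14904582e-04, -5.96457160e+01,  1.60784293e+00, -2.81190974e+01,
        1.24289698e-02,  9.47297638e-03, -5.09779943e-05]), 'eef_pos': array([ 0.23488877, -0.63216992,  0.23031227]), 'tool_rot': array([-4.49032931e-04,  8.21089918e-01, -5.70798128e-01, -8.01052132e-04]), 'contact_force': array([ 0.501758  ,  0.35454805, -0.36365892]), 'torque': array([-0.02066867,  0.00325418,  0.0002339 ]), 'gripper_width': 0.9951368073558235}
side 50.3621794691807 315.6833508684883 242.4338857919949 [[-0.968, -0.252, -0.017, 0.468], [-0.131, 0.558, -0.819, 0.173], [0.216, -0.79, -0.573, 0.922], [0.0, 0.0, 0.0, 1.0]] 1
top 53.65604134181532 324.05268226557996 237.11199012947188 [[-0.025, -1.0, 0.004, -0.043], [-0.979, 0.023, -0.201, 0.507], [0.201, -0.009, -0.98, 1.061], [0.0, 0.0, 0.0, 1.0]] 2
wrist 6
[... 864 characters left out ...]
]
top leaf4_tip [([347.9, 236.9], 0.61)]
top cradle [([366.6, 238.5], 0.9), ([222.3, 238.4], 0.53)]
top bed [([227.3, 247.4], 0.78)]
top gap_floor [([221.7, 246.6], 0.83)]
top stop_plate_top [([215.4, 242.7], 0.57)]
top cheek_top [([223.2, 237.2], 0.58)]
top block_a [([229.9, 209.7], 0.61), ([238.4, 185.0], 0.61), ([223.6, 233.2], 0.56)]
top padlock [([458.1, 255.1], 0.67)]
top phone [([443.4, 302.6], 0.91)]
top tape [([175.8, 322.8], 0.87), ([222.3, 232.1], 0.32)]
wrist gauge []
wrist gauge_grip []
wrist leaf1_tip []
wrist leaf4_tip []
wrist cradle []
wrist bed []
wrist gap_floor []
wrist stop_plate_top []
wrist cheek_top []
wrist block_a []
wrist padlock []
wrist phone []
wrist tape []
2.1
```

View pics/a_side.png

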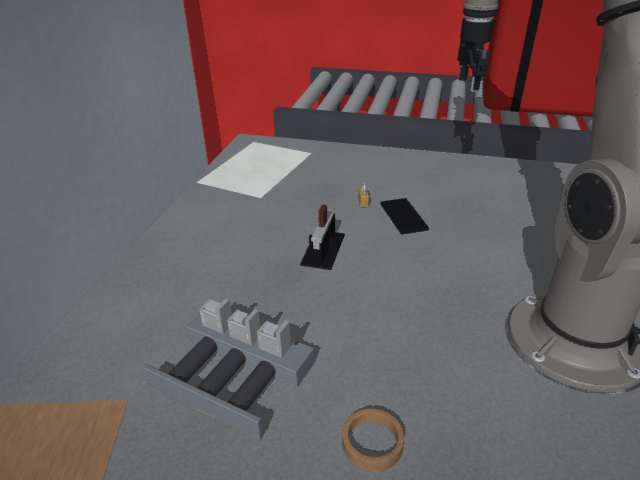

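View pics/a_top.png

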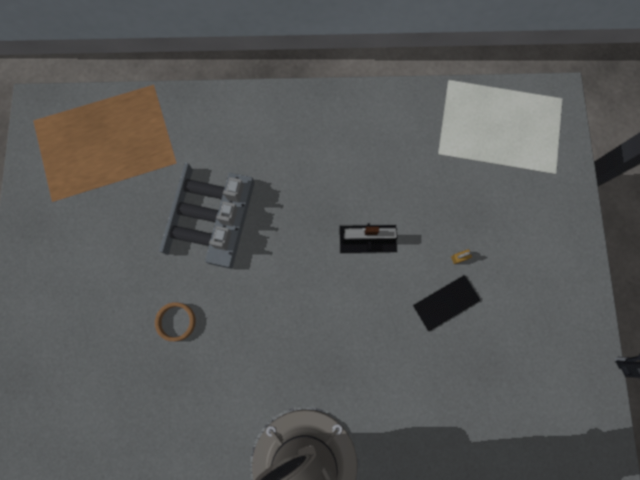

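```bash
python3 - <<'E'
import cv2
a=cv2.imread("pics/a_top.png"); b=cv2.imread("pics/a_side.png")
cv2.imwrite("pics/a_top_c.png",cv2.resize(a[150:290,180:420],None,fx=3.3,fy=3.3,interpolation=cv2.INTER_CUBIC))
cv2.imwrite("pics/a_side_c.png",cv2.resize(b[180:380,210:410],None,fx=3,fy=3,interpolation=cv2.INTER_CUBIC))
E
```

```text
(no output)
```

View pics/a_top_c.png

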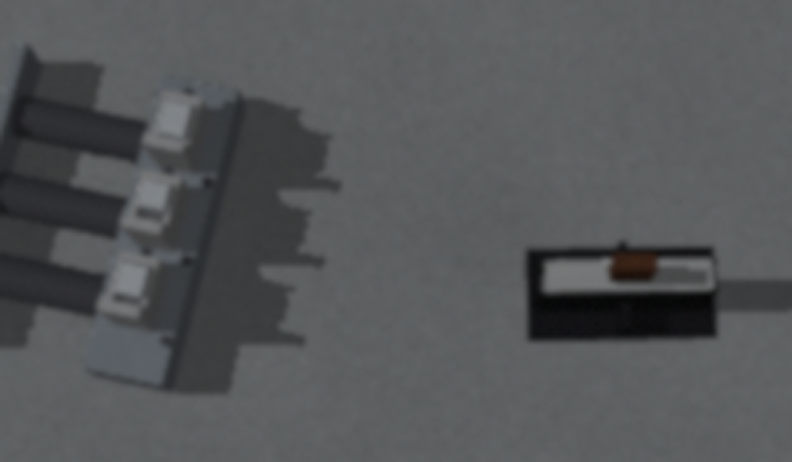

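View pics/a_side_c.png

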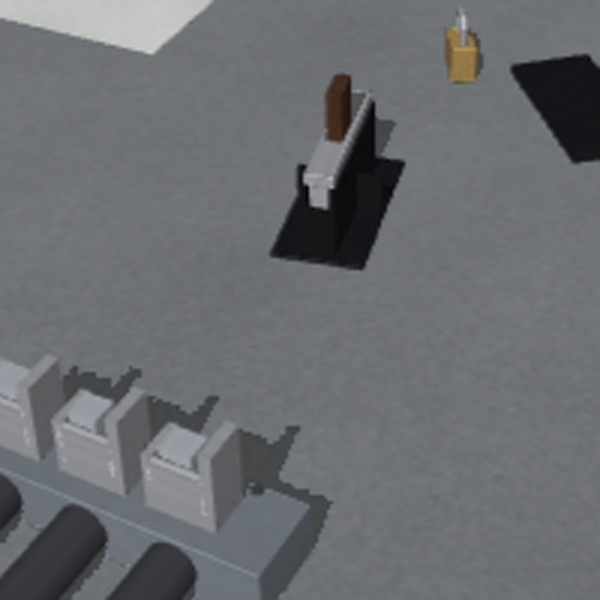

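```bash
python3 - <<'E'
from h import *
import pickle
S=bot.read_camera("side");T=bot.read_camera("top")
pickle.dump((S,T),open("cam0.pkl","wb"))
for n,a,b in[("gap_floor",[284.4,348.1],[221.7,246.6]),("stop_top",[283.9,329],[215.4,242.7]),("bed",[282.7,367.8],[227.3,247.4]),("grip",[326,211.9],[371.5,228.2]),("cradle",[322.7,247.3],[366.6,238.5]),("gauge",[321.9,227.2],[372,234.9])]:
    X,r=tri([(S,a),(T,b)]);print(n,X.round(4),np.round(r,4))
# masks of cradle and bed
for q in ["cradle","bed"]:
    c=bot.cut_out(T,q)
    for m in c[:1]:
        print(q,m["score"],m["pixels"].sum(),m["point"])
        ys,xs=np.nonzero(m["pixels"]);print(cv2.minAreaRect(np.stack([xs,ys],1).astype(np.float32)))
# Bed from top corners: rail (z=0.04) corners picked in crop/3.3+(180,150)
for c in[(242,95),(165,388),(88,372),(160,85)]:
    uv=(c[0]/3.3+180,c[1]/3.3+150);print("rail",c,atz(T,uv,.04).round(4))
for c in[(528,250),(714,250),(716,338),(529,339)]:
    uv=(c[0]/3.3+180,c[1]/3.3+150);print("base",c,atz(T,uv,.003).round(4))
for c in[(543,259),(713,261),(716,292),(541,293)]:
    uv=(c[0]/3.3+180,c[1]/3.3+150);print("bar",c,atz(T,uv,.07).round(4))
for c in[(613,254),(656,255),(656,279),(611,279)]:
    uv=(c[0]/3.3+180,c[1]/3.3+150);print("grip",c,atz(T,uv,.11).round(4))
E
```

```text
gap_floor [0.4897 0.1853 0.0432] [0.0005 0.0005]
stop_top [0.4882 0.1891 0.092 ] [0.002 0.002]
bed [ 0.497   0.1827 -0.0103] [0.001 0.001]
grip [ 0.5073 -0.1628  0.1013] [0.0058 0.0058]
cradle [ 0.5088 -0.1597  0.0076] [0.0002 0.0002]
gauge [ 0.5097 -0.1675  0.0562] [0.0025 0.0025]
cradle 0.65 966 [366.8, 244.1]
((368.5, 238.5), (29.0, 57.0), 90.0)
bed 0.64 4483 [213.3, 214.8]
((207.5155487060547, 215.24093627929688), (74.82102966308594, 96.0966567993164), 14.743562698364258)
rail (242, 95) [0.6566 0.1124 0.04  ]
rail (165, 388) [0.4405 0.1658 0.04  ]
rail (88, 372) [0.4533 0.2206 0.04  ]
rail (160, 85) [0.6657 0.1729 0.04  ]
base (528, 250) [ 0.5431 -0.096   0.003 ]
base (714, 250) [ 0.5397 -0.2348  0.003 ]
base (716, 338) [ 0.4732 -0.2326  0.003 ]
base (529, 339) [ 0.4757 -0.0946  0.003 ]
bar (543, 259) [ 0.521  -0.1034  0.07  ]
bar (713, 261) [ 0.5167 -0.2225  0.07  ]
bar (716, 292) [ 0.4945 -0.2234  0.07  ]
bar (541, 293) [ 0.4967 -0.1011  0.07  ]
grip (613, 254) [ 0.5144 -0.1486  0.11  ]
grip (656, 255) [ 0.513  -0.1776  0.11  ]
grip (656, 279) [ 0.4965 -0.1768  0.11  ]
grip (611, 279) [ 0.4972 -0.1465  0.11  ]
```

```bash
cat >> h.py <<'E'
from scipy.linalg import logm,expm
def pose():
    o=bot.get_obs(); M=np.eye(4);M[:3,:3]=Q(o["tool_rot"]).as_matrix();M[:3,3]=o["eef_pos"];return M,o
def target(p,yaw):  # tool z down, tool x at yaw deg
    c,s=np.cos(np.radians(yaw)),np.sin(np.radians(yaw))
    M=np.eye(4);M[:3,0]=[c,s,0];M[:3,1]=[s,-c,0];M[:3,2]=[0,0,-1];M[:3,3]=p;return M
def rows(M0,M1,n):
    A=expm(np.real(logm(np.linalg.inv(M0)@M1))/n)
    return np.r_[A[:3,3]*100,np.degrees(R.from_matrix(A[:3,:3]).as_rotvec())]
def plan(p,yaw,vmax=4.0,wmax=7):
    M,o=pose();M1=target(p,yaw)
    for n in range(1,60):
        r=rows(M,M1,n)
        if np.linalg.norm(r[:3])<=vmax and np.linalg.norm(r[3:])<=wmax:break
    print("t",round(o["t"],2),"eef",M[:3,3].round(4),"yaw",np.degrees(np.arctan2(M[1,0],M[0,0])).round(2),"F",o["contact_force"].round(2),"tau",o["torque"].round(2),"w",round(o["gripper_width"],3))
    print("n",n,"row",r.round(3))
    return M,M1,n
E
python3 - <<'E'
from h import *
W=bot.read_camera("wrist");M,o=pose()
C=np.linalg.inv(np.array(W["camera_from_world"]));print((np.linalg.inv(M)@C).round(3))
plan([0.47,-0.163,0.28],-2)
M1=target([0.47,-0.163,0.28],-2)
Cc=M1@np.linalg.inv(M)@C
p=dict(W);p["camera_from_world"]=np.linalg.inv(Cc)
for X in[(.5075,-.163,.11),(.5075,-.22,.07),(.5075,-.1,.07)]: print(proj(p,X))
E
```

```text
[[ 1.    -0.     0.001  0.   ]
 [-0.     0.947  0.322 -0.083]
 [-0.001 -0.322  0.947 -0.142]
 [ 0.     0.     0.     1.   ]]
t 2.35 eef [ 0.2351 -0.6327  0.2313] yaw -69.62 F [-0.63  0.61  0.68] tau [ 0.05  0.03 -0.07] w 0.996
n 14 row [-0.804 -3.895 -0.348 -0.    -0.    -4.83 ]
[364.15058948 207.82217774]
[359.32619717 256.22223488]
[359.10140813 122.88868707]
```

```bash
python3 - <<'E'
from h import *
plan([0.5075,-0.163,0.25],-2)
E
```

```text
t 2.35 eef [ 0.2351 -0.6327  0.2313] yaw -69.62 F [-0.63  0.61  0.68] tau [ 0.05  0.03 -0.07] w 0.996
n 15 row [-0.531 -3.801 -0.125 -0.    -0.    -4.508]
```

Call:
step_arm([
  [-0.53,-3.8,-0.12,0,0,-4.5,0],
  [-0.53,-3.8,-0.12,0,0,-4.5,0],
  [-0.53,-3.8,-0.12,0,0,-4.5,0],
  [-0.53,-3.8,-0.12,0,0,-4.5,0],
  [-0.53,-3.8,-0.12,0,0,-4.5,0],
  [-0.53,-3.8,-0.12,0,0,-4.5,0],
  [-0.53,-3.8,-0.12,0,0,-4.5,0],
  [-0.53,-3.8,-0.12,0,0,-4.5,0],
  [-0.53,-3.8,-0.12,0,0,-4.5,0],
  [-0.53,-3.8,-0.12,0,0,-4.5,0],
  [-0.53,-3.8,-0.12,0,0,-4.5,0],
  [-0.53,-3.8,-0.12,0,0,-4.5,0],
  [-0.53,-3.8,-0.12,0,0,-4.5,0],
  [-0.53,-3.8,-0.12,0,0,-4.5,0],
  [-0.53,-3.8,-0.12,0,0,-4.5,0],
  [0,0,0,0,0,0,0],
], squeeze=60)

```text
t: 3.95
eef_pos: [0.5087, -0.157, 0.25]
tool_rot: [-0.001, 1.0, -0.013, 0.001]
contact_force: [0.2, 0.2, 0.5]
gripper_width: 1.001
```

```bash
python3 - <<'E'
from h import *
W=bot.read_camera("wrist");save(W,"b_wrist.png")
for q in["gauge","gauge_grip","leaf1_tip","leaf4_tip","cradle"]:
    r=bot.pinpoint(W,q); print(q,[(np.round(x["point"],1).tolist(),round(x["score"],2)) for x in r[:4]])
g=bot.pinpoint(W,"gauge")
if g: print(atz(W,g[0]["point"],.06))
g=bot.pinpoint(W,"gauge_grip")
if g: print(atz(W,g[0]["point"],.096))
plan([0.5075,-0.163,0.25],-2)
import pickle; pickle.dump(W,open("w1.pkl","wb"))
E
```

```text
gauge [([320.3, 211.8], 0.86)]
gauge_grip [([321.5, 221.1], 0.64)]
leaf1_tip [([279.5, 382.5], 0.68)]
leaf4_tip [([318.6, 144.3], 0.68)]
cradle [([318.8, 192.7], 0.84)]
[ 0.51084876 -0.16436496  0.06      ]
[ 0.5115235  -0.16200205  0.096     ]
t 4.35 eef [ 0.5079 -0.1646  0.2491] yaw -2.24 F [-0.7  -0.11  0.16] tau [ 0.03  0.03 -0.02] w 1.001
n 1 row [-0.046 -0.153 -0.087  0.005  0.015 -0.243]
```

View pics/b_wrist.png

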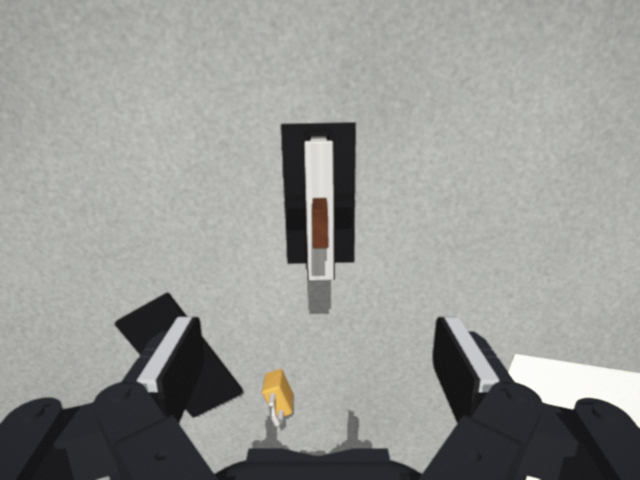

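```bash
python3 - <<'E'
from h import *
import pickle
W=pickle.load(open("w1.pkl","rb"))
for n,z,cs in [("bar",.07,[(305,141),(332,141),(335,279),(309,279)]),("grip",.11,[(313,198),(327,198),(328,247.5),(312.5,247.5)]),("base",.003,[(281,124),(355,123),(353,262),(288,263)])]:
    X=np.array([atz(W,c,z) for c in cs]);print(n,X.round(4).tolist(),X.mean(0))
    a=X[:2].mean(0)-X[2:].mean(0);print("yaw",np.degrees(np.arctan2(-a[0],a[1])),np.linalg.norm(a))
E
```

```text
bar [[0.5003, -0.1044, 0.07], [0.5213, -0.105, 0.07], [0.5222, -0.2225, 0.07], [0.4995, -0.2219, 0.07]] [ 0.51082917 -0.16345499  0.07      ]
yaw 0.023977278078165944 0.11747207472294093
grip [[0.5058, -0.1406, 0.11], [0.5158, -0.1408, 0.11], [0.5158, -0.1784, 0.11], [0.5043, -0.1781, 0.11]] [ 0.51042795 -0.15948446  0.11      ]
yaw -1.1117959093402372 0.03757437530052096
base [[0.4766, -0.0947, 0.003], [0.5451, -0.0956, 0.003], [0.5435, -0.2344, 0.003], [0.4761, -0.2337, 0.003]] [ 0.5103442  -0.16460077  0.003     ]
yaw -0.4175302982922551 0.13898373481352758
```

```bash
python3 - <<'E'
from h import *
plan([0.5107,-0.164,0.12],-0.3)
plan([0.5107,-0.164,0.078],-0.3)
E
```

```text
t 4.35 eef [ 0.5079 -0.1646  0.2491] yaw -2.24 F [-0.7  -0.11  0.16] tau [ 0.03  0.03 -0.02] w 1.001
n 4 row [ 7.000e-02 -1.600e-02  3.228e+00  1.000e-03  4.000e-03 -4.860e-01]
t 4.35 eef [ 0.5079 -0.1646  0.2491] yaw -2.24 F [-0.7  -0.11  0.16] tau [ 0.03  0.03 -0.02] w 1.001
n 5 row [ 5.600e-02 -1.300e-02  3.422e+00  1.000e-03  3.000e-03 -3.890e-01]
```

Call:
step_arm([
  [0.07,-0.02,3.2,0,0,-0.5,0],
  [0.07,-0.02,3.2,0,0,-0.5,0],
  [0.07,-0.02,3.2,0,0,-0.5,0],
  [0.07,-0.02,3.2,0,0,-0.5,0],
  [0,0,1.8,0,0,0,0],
  [0,0,1.8,0,0,0,0],
  [0,0,0.6,0,0,0,0],
  [0,0,0,0,0,0,0],
])

```text
t: 5.15
eef_pos: [0.5103, -0.1629, 0.0786]
tool_rot: [-0.0, 1.0, -0.001, -0.001]
contact_force: [-1.3, -0.7, 0.7]
gripper_width: 1.0
```

```bash
python3 - <<'E'
from h import *
W=bot.read_camera("wrist");save(W,"c_wrist.png")
plan([0.5107,-0.164,0.077],-0.3)
E
```

```text
t 5.2 eef [ 0.511  -0.1629  0.0795] yaw -0.15 F [ 0.11 -0.4  -0.55] tau [0.01 0.05 0.07] w 1.001
n 1 row [-0.031  0.107  0.248 -0.001  0.004  0.152]
```

View pics/c_wrist.png

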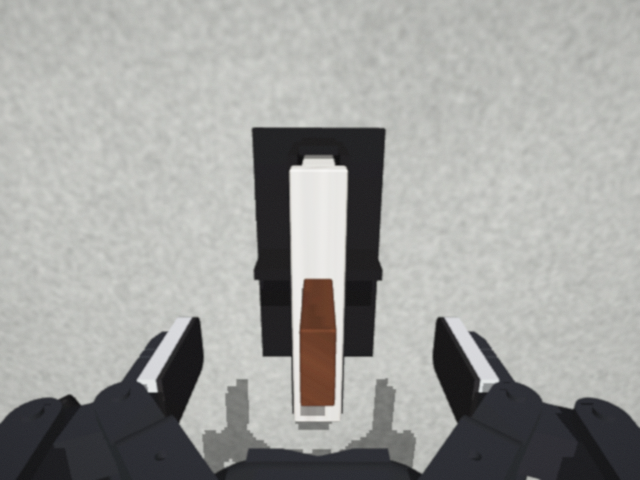

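Call:
step_arm([
  [0,0.05,0.2,0,0,0,0.5],
  [0,0,0,0,0,0,1],
  [0,0,0,0,0,0,1],
  [0,0,0,0,0,0,1],
  [0,0,0,0,0,0,1],
  [0,0,0,0,0,0,1],
  [0,0,0,0,0,0,1],
  [0,0,0,0,0,0,1],
], squeeze=80)

```text
t: 6.0
eef_pos: [0.5109, -0.1632, 0.0776]
tool_rot: [0.0, 1.0, -0.001, 0.0]
contact_force: [-1.1, 0.1, 5.4]
gripper_width: 0.128
```

```bash
python3 - <<'E'
from h import *
W=bot.read_camera("wrist");save(W,"d_wrist.png")
plan([0.5107,-0.164,0.22],-0.3)
E
```

```text
t 6.05 eef [ 0.511  -0.1632  0.0776] yaw -0.11 F [-1.61  0.06  5.24] tau [ 0.    0.33 -0.02] w 0.127
n 4 row [-6.000e-03  2.100e-02 -3.559e+00  3.000e-03 -3.000e-03  4.600e-02]
```

View pics/d_wrist.png

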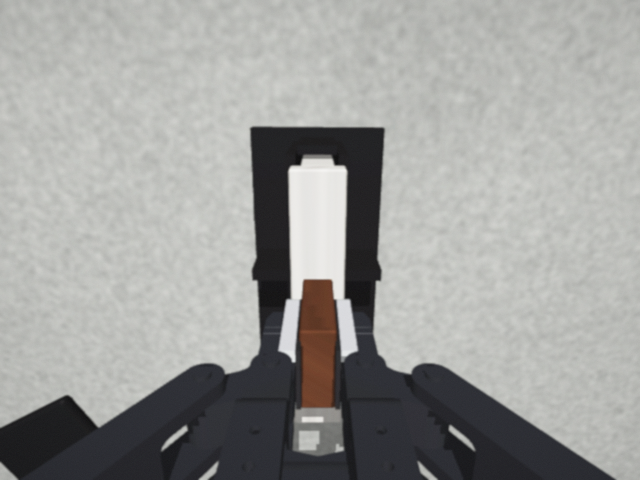

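Call:
step_arm([
  [0,0,-1,0,0,0,1],
  [0,0,-2,0,0,0,1],
  [0,0,-3.5,0,0,0,1],
  [0,0,-3.5,0,0,0,1],
  [0,0,-2.5,0,0,0,1],
  [0,0,0,0,0,0,1],
])

```text
t: 6.65
eef_pos: [0.5131, -0.1634, 0.2061]
tool_rot: [0.001, 1.0, -0.001, 0.003]
contact_force: [0.4, -0.6, -2.5]
gripper_width: 0.127
```

```bash
python3 - <<'E'
from h import *
W=bot.read_camera("wrist");save(W,"e_wrist.png")
plan([0.436,0.198,0.21],-13.3)
E
```

```text
t 6.7 eef [ 0.5117 -0.1633  0.2038] yaw -0.12 F [-0.14  0.21 -2.83] tau [-0.06  0.05 -0.04] w 0.126
n 10 row [-1.136 -3.521 -0.066  0.004 -0.019  1.318]
```

View pics/e_wrist.png

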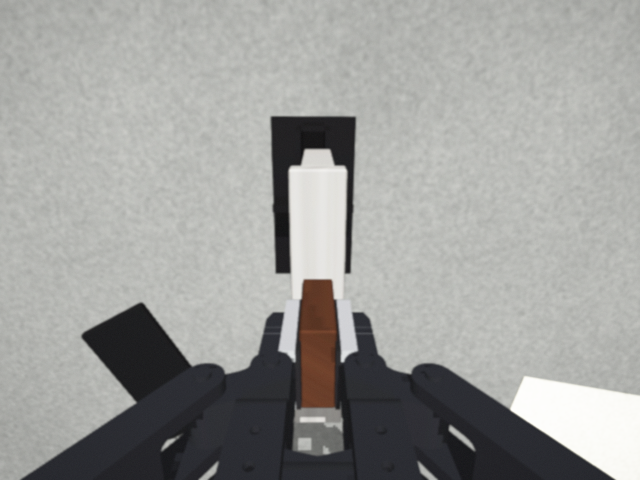

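Call:
step_arm([
  [-1.1,-3.5,-0.1,0,0,1.3,1],
  [-1.1,-3.5,-0.1,0,0,1.3,1],
  [-1.1,-3.5,-0.1,0,0,1.3,1],
  [-1.1,-3.5,-0.1,0,0,1.3,1],
  [-1.1,-3.5,-0.1,0,0,1.3,1],
  [-1.1,-3.5,-0.1,0,0,1.3,1],
  [-1.1,-3.5,-0.1,0,0,1.3,1],
  [-1.1,-3.5,-0.1,0,0,1.3,1],
  [-1.1,-3.5,-0.1,0,0,1.3,1],
  [-1.1,-3.5,-0.1,0,0,1.3,1],
  [0,0,0,0,0,0,1],
  [0,0,0,0,0,0,1],
])

```text
t: 7.9
eef_pos: [0.4368, 0.1958, 0.2108]
tool_rot: [0.001, 0.994, -0.113, -0.001]
contact_force: [0.9, 0.2, -2.6]
gripper_width: 0.126
```

```bash
python3 - <<'E'
from h import *
W=bot.read_camera("wrist");save(W,"f_wrist.png")
import pickle; pickle.dump(W,open("w2.pkl","wb"))
for q,z in[("gap_floor",.05),("stop_plate_top",.097),("bed",0),("cheek_top",.079),("block_a",.05),("leaf4_tip",.137)]:
    r=bot.pinpoint(W,q); print(q,[(np.round(x["point"],1).tolist(),round(x["score"],2),atz(W,x["point"],z).round(4)) for x in r[:4]])
plan([0.436,0.198,0.21],-13.3)
E
```

```text
gap_floor []
stop_plate_top [([398.2, 224.4], 0.95, array([0.4892, 0.1881, 0.097 ]))]
bed [([381.4, 195.4], 0.97, array([0.4919, 0.1846, 0.    ]))]
cheek_top [([415.7, 233.4], 0.68, array([0.5027, 0.1724, 0.079 ]))]
block_a [([431.8, 210.5], 0.78, array([0.5226, 0.1771, 0.05  ])), ([509.2, 208.0], 0.71, array([0.581 , 0.1658, 0.05  ])), ([585.1, 210.3], 0.68, array([0.638 , 0.1508, 0.05  ]))]
leaf4_tip [([314.8, 166.4], 0.79, array([0.4459, 0.2437, 0.137 ]))]
t 8.25 eef [0.4381 0.1947 0.2121] yaw -13.2 F [ 0.01 -0.36 -2.43] tau [-0.    0.02 -0.02] w 0.128
n 1 row [-0.283 -0.273  0.213  0.026  0.007  0.096]
```

View pics/f_wrist.png

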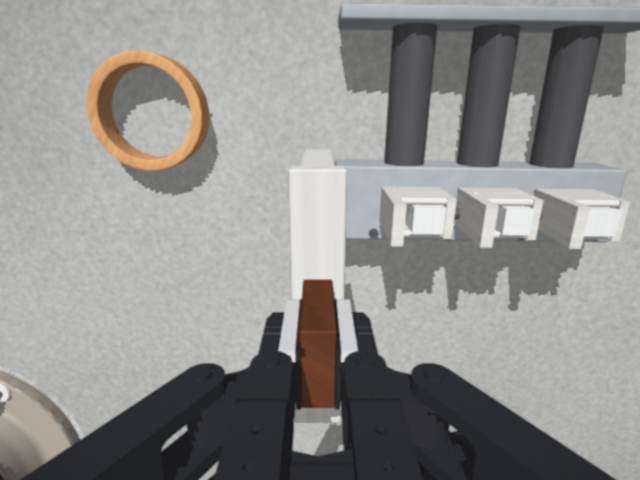

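```bash
python3 - <<'E'
from h import *
import pickle
W=pickle.load(open("w2.pkl","rb"));save(W,"f_c.png",(330,150,490,260),5)
E
```

```text
(no output)
```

View pics/f_c.png

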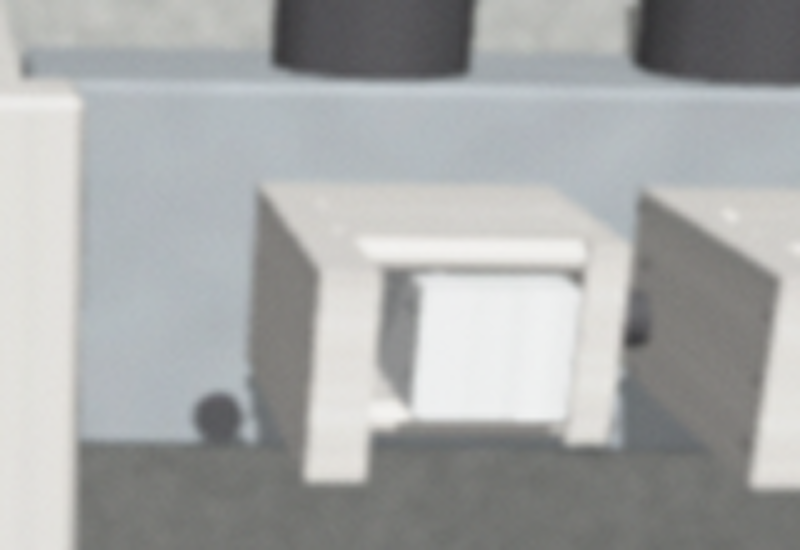

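```bash
python3 - <<'E'
from h import *
import pickle
W=pickle.load(open("w2.pkl","rb"))
def P(c,z): return atz(W,(c[0]/5+330,c[1]/5+150),z)
yaw=np.radians(-13.2);ex=np.array([np.cos(yaw),np.sin(yaw),0]);ey=np.array([-ex[1],ex[0],0])
X=np.array([P(c,.097) for c in[(320,267),(382,267),(368,482),(303,482)]]);print(X.round(4),X.mean(0))
f=(X[1]-X[2]);print("faceyaw",np.degrees(np.arctan2(-f[0],f[1])),np.linalg.norm(f),np.linalg.norm(X[1]-X[0]))
face=(X[1]+X[2])/2;print("face mid",face)
a=P((85,88),.04);b=P((740,90),.04);print("rail far yaw",np.degrees(np.arctan2(b[1]-a[1],b[0]-a[0])))
# longer: full pic rail edge
a=atz(W,(350,167),.04);b=atz(W,(622,171),.04);print("rail",np.degrees(np.arctan2(b[1]-a[1],b[0]-a[0])))
a=atz(W,(342,12),.045);b=atz(W,(630,10),.045);print("farrail",np.degrees(np.arctan2(b[1]-a[1],b[0]-a[0])))
pts=[(398,186.5),(475,187),(551,188)]
for c,n in [((415,275),'bf'),((412,420),'bn')]:
    p=P(c,.085);print(n,(p-face)@ex,(p-face)@ey)
for c in [(575,280),(570,420)]:
    p=P(c,.085);print("back",(p-face)@ex,(p-face)@ey)
p=P((350,88),.04);print("y of far rail edge rel",(p-face)@ey)
p=P((150,442),.04);print("y near edge",(p-face)@ey)
L=atz(W,(318,160),.137)
M,o=pose();print("eef",M[:3,3],"rel face:",(M[:3,3]-face)@ex,(M[:3,3]-face)@ey)
E
```

```text
[[0.4889 0.2028 0.097 ]
 [0.4967 0.201  0.097 ]
 [0.4903 0.1719 0.097 ]
 [0.4818 0.1739 0.097 ]] [0.48941305 0.18739541 0.097     ]
faceyaw -12.512531724252586 0.029736791978511437 0.008048630866050212
face mid [0.49350568 0.18645599 0.097     ]
rail far yaw -13.114128113828615
rail -13.77987077320221
farrail -12.612762455645841
bf 0.007093111176424964 0.010767360628498888
bn 0.00835234943127495 -0.010028730546467307
back 0.028936087425270682 0.010168804869829042
back 0.030374739307833375 -0.00992345312890178
y of far rail edge rel 0.02893687294093912
y near edge -0.02895939264803221
eef [0.43813225 0.19469543 0.21213386] rel face: -0.05579189060818775 -0.00462282596794096
```

```bash
python3 - <<'E'
from h import *
import pickle
W=pickle.load(open("w2.pkl","rb"));save(W,"f_g.png",(270,130,370,300),3.5)
M,o=pose()
C=np.linalg.inv(np.array(W["camera_from_world"]))
print((np.linalg.inv(M)@C).round(4))
yaw=np.radians(-13.2);ex=np.array([np.cos(yaw),np.sin(yaw),0]);ey=np.array([-ex[1],ex[0],0])
go=M[2,3]-.0176
for y0 in (0,-.0008):
  for pt in [(-.011,.059,.010),(.011,.059,.010),(-.0065,.059,-.055),(.0065,.059,-.055),(-.0065,.059,0),(0.006,.015,.05),(-.006,.015,.05),(0.006,-.015,.05)]:
    X=M[:3,3]+ex*pt[0]+ey*(pt[1]+y0)+np.array([0,0,-.0176+pt[2]]);u=proj(W,X);print(pt,u.round(1),((u-[270,130])*3.5).round(0))
E
```

```text
[[ 1.000e+00  4.600e-03  3.000e-04 -1.900e-03]
 [-4.400e-03  9.461e-01  3.239e-01 -8.350e-02]
 [ 1.200e-03 -3.239e-01  9.461e-01 -1.409e-01]
 [ 0.000e+00  0.000e+00  0.000e+00  1.000e+00]]
(-0.011, 0.059, 0.01) [293.1 169.4] [ 81. 138.]
(0.011, 0.059, 0.01) [353.2 169.7] [291. 139.]
(-0.0065, 0.059, -0.055) [309.2 148.7] [137.  66.]
(0.0065, 0.059, -0.055) [334.3 148.8] [225.  66.]
(-0.0065, 0.059, 0) [306.2 165.2] [127. 123.]
(0.006, 0.015, 0.05) [342.9 333.9] [255. 714.]
(-0.006, 0.015, 0.05) [303.9 333.7] [119. 713.]
(0.006, -0.015, 0.05) [340.7 412.4] [247. 988.]
(-0.011, 0.059, 0.01) [293.2 171.6] [ 81. 146.]
(0.011, 0.059, 0.01) [353.1 171.8] [291. 146.]
(-0.0065, 0.059, -0.055) [309.2 150.3] [137.  71.]
(0.0065, 0.059, -0.055) [334.2 150.4] [225.  71.]
(-0.0065, 0.059, 0) [306.2 167.3] [127. 130.]
(0.006, 0.015, 0.05) [342.8 336.2] [255. 722.]
(-0.006, 0.015, 0.05) [304. 336.] [119. 721.]
(0.006, -0.015, 0.05) [340.6 414.3] [247. 995.]
```

View pics/f_g.png

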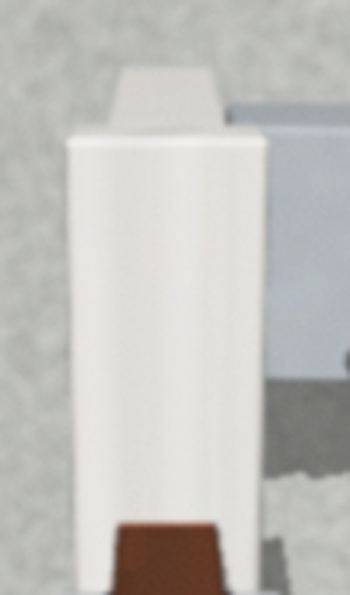

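```bash
python3 - <<'E'
from h import *
E=[];K=[];F=[]
for i in range(8):
    W=bot.read_camera("wrist");M,o=pose();C=np.linalg.inv(np.array(W["camera_from_world"]))
    E.append(M[:3,3]);K.append((np.linalg.inv(M)@C)[:3,3]);F.append(np.r_[o["contact_force"],o["torque"]]);
print(np.array(E).round(4));print(np.array(K).round(4));print(np.array(F).round(2))
print(np.mean(E,0),np.mean(K,0),np.mean(F,0).round(2))
import pickle;pickle.dump(W,open("w3.pkl","wb"))
print(np.array(W["camera_from_world"])-np.array(pickle.load(open("w2.pkl","rb"))["camera_from_world"]))
E
```

```text
[[0.4381 0.1949 0.2122]
 [0.4381 0.1951 0.2123]
 [0.4381 0.1953 0.2123]
 [0.4381 0.1954 0.2124]
 [0.4381 0.1955 0.2124]
 [0.438  0.1956 0.2124]
 [0.438  0.1956 0.2123]
 [0.438  0.1956 0.2123]]
[[-0.0003 -0.0824 -0.1421]
 [-0.0003 -0.0824 -0.1422]
 [-0.0003 -0.0824 -0.1422]
 [-0.0003 -0.0825 -0.1422]
 [-0.0003 -0.0825 -0.1422]
 [-0.0003 -0.0825 -0.1423]
 [-0.0003 -0.0825 -0.1423]
 [-0.0003 -0.0825 -0.1423]]
[[-0.26  0.24 -1.79 -0.    0.06 -0.03]
 [-0.47  0.65 -2.56 -0.   -0.01 -0.05]
 [-0.03  0.5  -1.63  0.   -0.03 -0.  ]
 [ 0.3  -0.5  -2.5   0.01 -0.06 -0.04]
 [ 0.15 -0.35 -2.46  0.03 -0.02 -0.04]
 [ 0.36  0.35 -2.15 -0.05 -0.   -0.02]
 [ 0.34 -0.64 -1.79 -0.05 -0.01 -0.04]
 [ 0.16 -0.26 -2.36 -0.03 -0.02 -0.01]]
[0.43807236 0.19537162 0.21232823] [-0.00028847 -0.0824577  -0.14222289] [ 0.07 -0.   -2.15 -0.01 -0.01 -0.03]
[[-0.00060571 -0.00261813  0.00262265 -0.00102899]
 [-0.00342199  0.00025505 -0.00152919  0.00138859]
 [ 0.00191531  0.00112655 -0.00052305  0.00051612]
 [ 0.          0.          0.          0.        ]]
```

```bash
python3 - <<'E'
from h import *
import pickle
W=pickle.load(open("w3.pkl","rb"));save(W,"g_c.png",(380,170,480,260),8)
print(pose()[1]["tool_rot"])
E
```

```text
[-3.44547799e-06  9.93457765e-01 -1.14200113e-01  5.54693613e-05]
```

View pics/g_c.png

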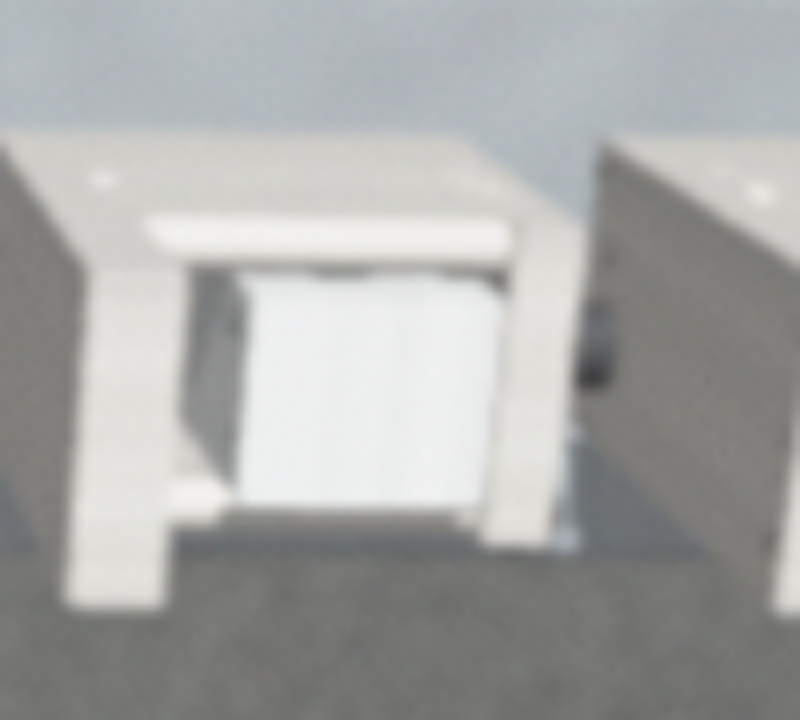

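```bash
python3 - <<'E'
from h import *
import pickle
W=pickle.load(open("w3.pkl","rb"));M,o=pose()
def P(c,z): return atz(W,(c[0]/8+380,c[1]/8+170),z)
yaw=np.radians(-13.2);ex=np.array([np.cos(yaw),np.sin(yaw),0]);ey=np.array([-ex[1],ex[0],0])
X=np.array([P(c,.097) for c in[(88,268),(190,268),(166,608),(65,608)]])
face=(X[1]+X[2])/2;f=X[1]-X[2];print(face,np.degrees(np.arctan2(-f[0],f[1])),np.linalg.norm(f),np.linalg.norm(X[0]-X[1]))
f=X[0]-X[3];print(np.degrees(np.arctan2(-f[0],f[1])))
B=np.array([P(c,.085) for c in [(245,275),(500,280),(480,508),(235,505)]])
print([((b-face)@ex*1000,(b-face)@ey*1000) for b in B])
f=B[1]-B[2];print(np.degrees(np.arctan2(-f[0],f[1])))
print("TCP rel",(M[:3,3]-face)@ex,(M[:3,3]-face)@ey)
T=np.eye(4)
# gauge check: predicted bar edge
for pt in [(-.011,.059,.010),(.011,.059,.010),(-.0065,.059,-.055),(.0065,.059,-.055)]:
    q=M[:3,3]+M[:3,0]*pt[0]-M[:3,1]*pt[1]+np.array([0,0,-.0176+pt[2]]);print(proj(W,q).round(1))
save(W,"g_g.png",(270,130,370,230),7)
E
```

```text
[0.49354327 0.18618438 0.097     ] -13.113015199042573 0.029558853935497134 0.00833519129525363
-13.53139497127807
[(np.float64(7.3685117801578395), np.float64(11.176393635451946)), (np.float64(29.241436289691055), np.float64(10.765292839290941)), (np.float64(29.56704508090702), np.float64(-9.789655689837787)), (np.float64(8.061129882286867), np.float64(-9.539149090449424))]
-12.29245945121234
TCP rel -0.05621555919205475 -0.0034704852135551724
[288.3 166.8]
[348.  166.8]
[305.4 147.2]
[330.3 147.2]
```

View pics/g_g.png

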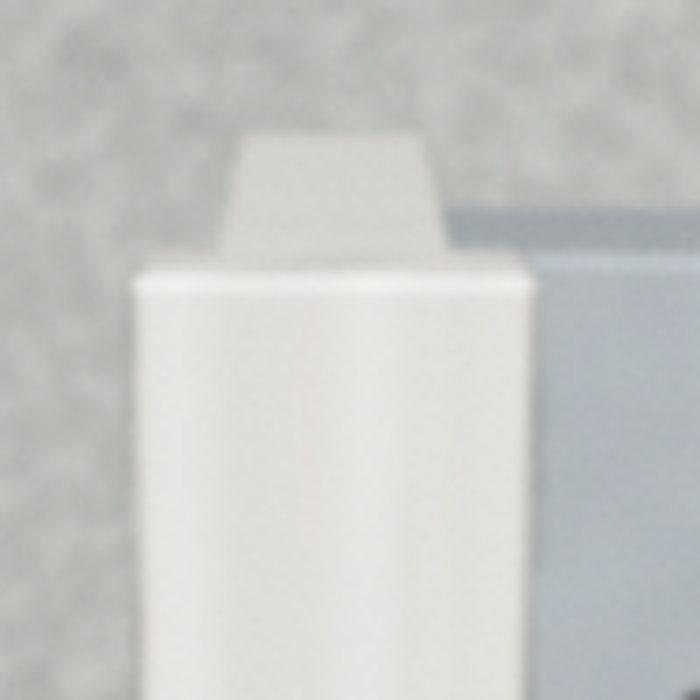

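```bash
cat >> h.py <<'E'
YAW=-13.2
_y=np.radians(YAW);ex=np.array([np.cos(_y),np.sin(_y),0]);ey=np.array([-ex[1],ex[0],0])
FACE=np.array([0.49354,0.18618,0.0])
LY=[-.051,-.017,.017,.051];LT=[.004,.007,.010,.013]
Y0=-.0008;TIP=.0726
def tcp(leaf,clear,tipz,dy=0):  # clear: gap between leaf and plate face; tipz above gap floor
    i=leaf-1
    return FACE+ex*(LT[i]/2+clear)+ey*(-LY[i]-Y0+dy)+np.array([0,0,.05+tipz+TIP])
def rel(leaf=1):
    M,o=pose();d=M[:3,3]-tcp(leaf,0,0)
    F=o["contact_force"]
    print("t",round(o["t"],2),"clear",(d@ex*1000).round(2),"dy",(d@ey*1000).round(2),"tipz",(d[2]*1000).round(2),"yaw",np.degrees(np.arctan2(M[1,0],M[0,0])).round(2),"tilt",(M[:3,2]*1000).round(1)[:2],"Fbed",np.round([F@ex,F@ey,F[2]],2),"tau",np.round([o["torque"]@ex,o["torque"]@ey,o["torque"][2]],2),"w",round(o["gripper_width"],3))
E
python3 - <<'E'
from h import *
print(tcp(1,.006,.077))
M,M1,n=plan(tcp(1,.006,.077),YAW)
E
```

```text
[0.51315721 0.23478458 0.1996    ]
t 8.65 eef [0.438  0.1956 0.2123] yaw -13.11 F [ 0.16 -0.26 -2.36] tau [-0.03 -0.02 -0.01] w 0.125
n 3 row [ 2.142e+00 -1.840e+00  4.250e-01 -0.000e+00 -2.000e-03  2.800e-02]
```

Call:
step_arm([
  [1.07,-0.92,0.2,0,0,0,1],
  [1.07,-0.92,0.2,0,0,0,1],
  [1.07,-0.92,0.2,0,0,0,1],
  [1.07,-0.92,0.2,0,0,0.08,1],
  [1.07,-0.92,0.2,0,0,0,1],
  [1.07,-0.92,0.2,0,0,0,1],
  [0,0,0.6,0,0,0,1],
  [0,0,0.6,0,0,0,1],
  [0,0,0.6,0,0,0,1],
  [0,0,0.6,0,0,0,1],
  [0,0,0,0,0,0,1],
  [0,0,0,0,0,0,1],
  [0,0,0,0,0,0,1],
  [0,0,0,0,0,0,1],
  [0,0,0,0,0,0,1],
])

```text
t: 10.15
eef_pos: [0.5132, 0.2349, 0.1766]
tool_rot: [-0.0, 0.993, -0.115, 0.0]
contact_force: [0.0, 0.6, -1.9]
gripper_width: 0.126
```

```bash
python3 - <<'E'
from h import *
rel()
W=bot.read_camera("wrist");save(W,"h_w.png");S=bot.read_camera("side");save(S,"h_s.png",(220,270,340,390),5)
rel()
E
```

```text
t 10.15 clear 6.02 dy 0.11 tipz 53.98 yaw -13.2 tilt [0.5 0.2] Fbed [-0.12  0.56 -1.87] tau [-0.03  0.   -0.01] w 0.126
t 10.25 clear 5.99 dy 0.04 tipz 53.89 yaw -13.2 tilt [0.3 0.1] Fbed [-0.09 -0.44 -2.37] tau [-0.01 -0.03  0.03] w 0.127
```

View pics/h_w.png

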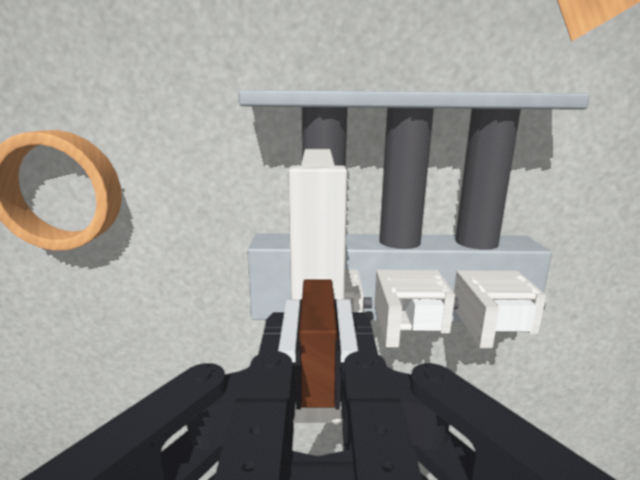

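View pics/h_s.png

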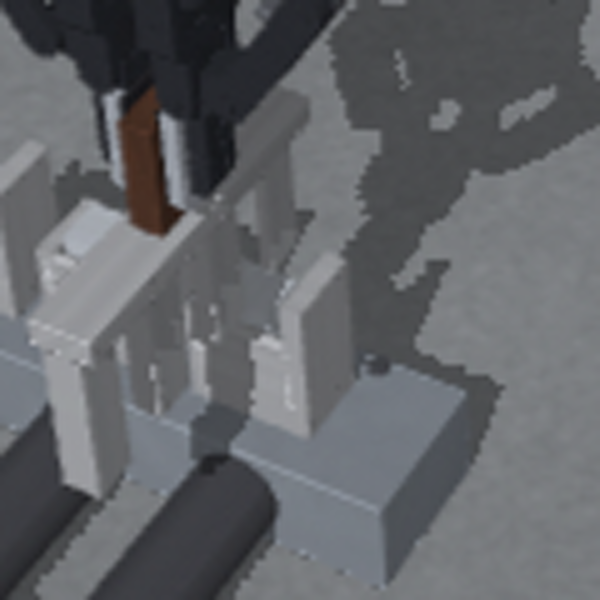

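Call:
step_arm([
  [0,0,0.5,0,0,0,1],
  [0,0,0.5,0,0,0,1],
  [0,0,0.3,0,0,0,1],
  [0,0,0,0,0,0,1],
  [-0.15,0,0,0,0,0,1],
  [-0.15,0,0,0,0,0,1],
  [-0.1,0,0,0,0,0,1],
  [-0.1,0,0,0,0,0,1],
  [0,0,0,0,0,0,1],
  [0,0,0,0,0,0,1],
])

```text
t: 11.25
eef_pos: [0.5082, 0.2359, 0.1634]
tool_rot: [-0.0, 0.993, -0.115, 0.0]
contact_force: [-0.3, -1.0, -1.8]
gripper_width: 0.131
```

```bash
python3 -c "
from h import *
rel()"
```

```text
t 11.25 clear 0.93 dy 0.01 tipz 40.78 yaw -13.2 tilt [0.2 0. ] Fbed [-0.1  -1.09 -1.83] tau [-0.07 -0.01 -0.01] w 0.131
```

Call:
step_arm([
  [-0.05,0,0,0,0,0,1],
  [-0.05,0,0,0,0,0,1],
  [0,0,0,0,0,0,1],
  [0,0,0,0,0,0,1],
])

```text
t: 11.65
eef_pos: [0.5073, 0.2361, 0.1633]
tool_rot: [0.0, 0.993, -0.115, 0.0]
contact_force: [0.1, -0.9, -2.7]
gripper_width: 0.13
```

```bash
python3 -c "
from h import *
rel()"
```

```text
t 11.65 clear -0.04 dy -0.01 tipz 40.7 yaw -13.2 tilt [ 0.1 -0. ] Fbed [ 0.26 -0.87 -2.66] tau [-0.06 -0.07  0.05] w 0.13
```

Call:
step_arm([
  [-0.05,0,0,0,0,0,1],
  [-0.05,0,0,0,0,0,1],
  [0,0,0,0,0,0,1],
  [0,0,0,0,0,0,1],
])

```text
t: 12.05
eef_pos: [0.5068, 0.2362, 0.1634]
tool_rot: [-0.0, 0.993, -0.115, 0.0]
contact_force: [3.7, 0.6, -4.3]
gripper_width: 0.122
```

```bash
python3 -c "
from h import *
rel()"
```

```text
t 12.05 clear -0.51 dy -0.11 tipz 40.76 yaw -13.21 tilt [ 0.9 -0.1] Fbed [ 3.49  1.4  -4.34] tau [ 0.01 -0.95  0.2 ] w 0.122
```

Call:
step_arm([
  [0.03,0,0,0,0,0,1],
  [0,0,0.3,0,0,0,1],
  [0,0,0.3,0,0,0,1],
  [0,0,0.2,0,0,0,1],
  [0,0,0,0,0,0,1],
])

```text
t: 12.55
eef_pos: [0.5068, 0.2363, 0.1551]
tool_rot: [-0.0, 0.993, -0.115, 0.0]
contact_force: [3.8, -0.2, -3.8]
gripper_width: 0.128
```

```bash
python3 -c "
from h import *
rel()"
```

```text
t 12.55 clear -0.54 dy 0.05 tipz 32.47 yaw -13.19 tilt [0.4 0.1] Fbed [ 3.78  0.67 -3.79] tau [ 0.15 -1.18  0.19] w 0.128
```

Call:
step_arm([
  [0.01,0,0.2,0,0,0,1],
  [0,0,0.2,0,0,0,1],
  [0,0,0.2,0,0,0,1],
  [0,0,0,0,0,0,1],
])

```text
t: 12.95
eef_pos: [0.5068, 0.2362, 0.1491]
tool_rot: [0.0, 0.993, -0.115, 0.0]
contact_force: [3.7, -1.2, -2.9]
gripper_width: 0.131
```

```bash
python3 -c "
from h import *
rel()"
```

```text
t 12.95 clear -0.55 dy -0.08 tipz 26.45 yaw -13.19 tilt [ 0.2 -0.1] Fbed [ 3.92 -0.36 -2.91] tau [ 0.06 -1.17  0.21] w 0.131
```

Call:
step_arm([
  [0,0,0.3,0,0,0,1],
  [0,0,0.3,0,0,0,1],
  [0,0,0.3,0,0,0,1],
  [0,0,0.3,0,0,0,1],
  [0,0,0.3,0,0,0,1],
  [0,0,0.3,0,0,0,1],
  [0,0,0.2,0,0,0,1],
  [0,0,0.2,0,0,0,1],
  [0,0,0.1,0,0,0,1],
  [0,0,0,0,0,0,1],
])

```text
t: 13.95
eef_pos: [0.5068, 0.2362, 0.1261]
tool_rot: [0.0, 0.993, -0.115, 0.0]
contact_force: [4.3, -1.1, -1.3]
gripper_width: 0.127
```

```bash
python3 -c "
from h import *
rel()"
```

```text
t 13.95 clear -0.55 dy -0.07 tipz 3.52 yaw -13.2 tilt [ 0.1 -0.1] Fbed [ 4.46 -0.12 -1.34] tau [-0.   -1.45  0.23] w 0.127
```

Call:
step_arm([
  [0,0,0.1,0,0,0,1],
  [0,0,0.1,0,0,0,1],
  [0,0,0.1,0,0,0,1],
  [0,0,0.05,0,0,0,1],
  [0,0,0,0,0,0,1],
  [0,0,0,0,0,0,1],
])

```text
t: 14.55
eef_pos: [0.5068, 0.2363, 0.1228]
tool_rot: [-0.0, 0.993, -0.115, 0.0]
contact_force: [5.2, -0.2, 0.0]
gripper_width: 0.128
```

```bash
python3 -c "
from h import *
rel()"
```

```text
t 14.55 clear -0.55 dy 0.02 tipz 0.17 yaw -13.2 tilt [0.3 0.1] Fbed [5.15 1.   0.04] tau [-0.01 -1.42  0.19] w 0.128
```

Call:
step_arm([
  [0.01,0,0.05,0,0,0,1],
  [0,0,0.05,0,0,0,1],
  [0,0,0,0,0,0,1],
  [0,0,0,0,0,0,1],
])

```text
t: 14.95
eef_pos: [0.5069, 0.2366, 0.1223]
tool_rot: [-0.0, 0.993, -0.115, 0.0]
contact_force: [4.5, -1.6, 6.2]
gripper_width: 0.126
```

```bash
python3 -c "
from h import *
rel()"
```

```text
t 14.95 clear -0.47 dy 0.34 tipz -0.27 yaw -13.19 tilt [0.7 0.2] Fbed [ 4.76 -0.55  6.22] tau [-0.38 -1.06  0.16] w 0.126
```

Call:
step_arm([
  [0.03,0,-0.3,0,0,0,1],
  [0.03,0,-0.7,0,0,0,1],
  [0,0,-1,0,0,0,1],
  [0,0,-1,0,0,0,1],
  [0,0,-1,0,0,0,1],
  [0,0,-1,0,0,0,1],
  [0.3,0,0,0,0,0,1],
  [0.3,0.4,0,0,0,0,1],
  [0,1,0,0,0,0,1],
  [0,1,0,0,0,0,1],
  [0,1,0,0,0,0,1],
  [0,0,0,0,0,0,1],
  [0,0,0,0,0,0,1],
  [0,0,0,0,0,0,1],
  [0,0,0,0,0,0,1],
])

```text
t: 16.45
eef_pos: [0.5054, 0.2022, 0.1719]
tool_rot: [-0.0, 0.993, -0.115, 0.0]
contact_force: [0.0, 0.1, -1.6]
gripper_width: 0.127
```

```bash
sed -i 's/FACE=np.array.*/FACE=np.array([0.49354,0.18618,-0.0002])-0.0004*ex/' h.py; python3 - <<'E'
from h import *
rel(2)
W=bot.read_camera("wrist");save(W,"i_w.png",(220,120,460,300),3.3);rel(2)
E
```

```text
t 16.45 clear 4.82 dy 0.55 tipz 49.5 yaw -13.16 tilt [0.2 0.4] Fbed [-0.01  0.08 -1.59] tau [-0.03  0.01  0.02] w 0.127
t 16.5 clear 4.79 dy 0.53 tipz 49.46 yaw -13.16 tilt [0.1 0.4] Fbed [ 0.49  0.16 -2.55] tau [-0.04  0.    0.03] w 0.127
```

View pics/i_w.png

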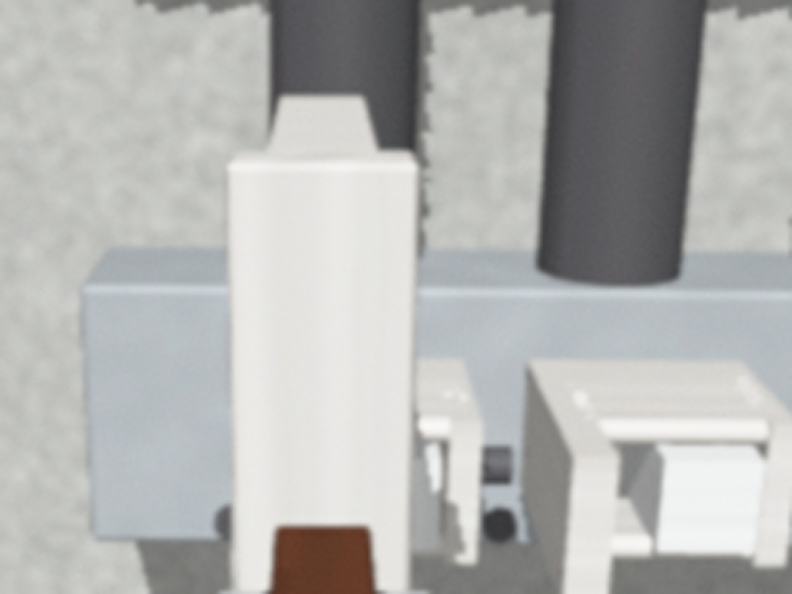

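Call:
step_arm([
  [0,0.05,0.4,0,0,0,1],
  [0,0,0.4,0,0,0,1],
  [-0.15,0,0,0,0,0,1],
  [-0.15,0,0,0,0,0,1],
  [-0.1,0,0,0,0,0,1],
  [-0.05,0,0,0,0,0,1],
  [-0.05,0,0,0,0,0,1],
  [0,0,0,0,0,0,1],
  [0,0,0,0,0,0,1],
  [0,0,0,0,0,0,1],
])

```text
t: 17.5
eef_pos: [0.5007, 0.2024, 0.164]
tool_rot: [-0.0, 0.993, -0.115, 0.0]
contact_force: [0.9, 0.8, -2.5]
gripper_width: 0.123
```

```bash
python3 -c "
from h import *
rel(2)"
```

```text
t 17.5 clear 0.22 dy -0.4 tipz 41.58 yaw -13.2 tilt [0.6 0.2] Fbed [ 0.65  0.96 -2.5 ] tau [ 0.02 -0.3  -0.  ] w 0.123
```

Call:
step_arm([
  [-0.02,-0.03,0.1,0,0,0,1],
  [0,0,0.3,0,0,0,1],
  [0,0,0.3,0,0,0,1],
  [0,0,0.2,0,0,0,1],
  [0,0,0,0,0,0,1],
])

```text
t: 18.0
eef_pos: [0.5006, 0.2025, 0.1544]
tool_rot: [0.0, 0.993, -0.115, 0.0]
contact_force: [3.1, 0.5, -3.3]
gripper_width: 0.134
```

```bash
python3 -c "
from h import *
rel(2)"
```

```text
t 18.0 clear 0.0 dy -0.31 tipz 32.03 yaw -13.2 tilt [ 0.2 -0. ] Fbed [ 2.91  1.17 -3.3 ] tau [ 0.2  -1.03  0.06] w 0.134
```

Call:
step_arm([
  [0.01,-0.02,0.2,0,0,0,1],
  [0,0,0.2,0,0,0,1],
  [0,0,0.2,0,0,0,1],
  [0,0,0.2,0,0,0,1],
  [0,0,0,0,0,0,1],
])

```text
t: 18.5
eef_pos: [0.5006, 0.2028, 0.1465]
tool_rot: [-0.0, 0.993, -0.115, 0.0]
contact_force: [4.2, -0.9, -3.5]
gripper_width: 0.127
```

```bash
python3 -c "
from h import *
rel(2)"
```

```text
t 18.5 clear -0.01 dy -0.02 tipz 24.14 yaw -13.19 tilt [0.2 0.1] Fbed [ 4.27  0.12 -3.47] tau [ 0.15 -1.19  0.03] w 0.127
```

Call:
step_arm([
  [0.01,0,0.3,0,0,0,1],
  [0,0,0.3,0,0,0,1],
  [0,0,0.3,0,0,0,1],
  [0,0,0.3,0,0,0,1],
  [0,0,0.3,0,0,0,1],
  [0,0,0.3,0,0,0,1],
  [0,0,0.2,0,0,0,1],
  [0,0,0.15,0,0,0,1],
  [0,0,0.1,0,0,0,1],
  [0,0,0,0,0,0,1],
])

```text
t: 19.5
eef_pos: [0.5006, 0.2028, 0.1241]
tool_rot: [-0.0, 0.993, -0.115, 0.0]
contact_force: [5.3, -0.6, -3.3]
gripper_width: 0.129
```

```bash
python3 -c "
from h import *
rel(2)"
```

```text
t 19.5 clear -0.01 dy -0.05 tipz 1.72 yaw -13.2 tilt [ 0.1 -0. ] Fbed [ 5.27  0.58 -3.32] tau [ 0.05 -1.28  0.07] w 0.129
```

Call:
step_arm([
  [0.01,0,0.1,0,0,0,1],
  [0,0,0.07,0,0,0,1],
  [0,0,0.05,0,0,0,1],
  [0,0,0.03,0,0,0,1],
  [0,0,0,0,0,0,1],
  [0,0,0,0,0,0,1],
])

```text
t: 20.1
eef_pos: [0.5008, 0.2031, 0.1225]
tool_rot: [-0.0, 0.993, -0.115, 0.0]
contact_force: [1.6, -1.5, 6.3]
gripper_width: 0.126
```

```bash
python3 -c "
from h import *
rel(2)"
```

```text
t 20.1 clear 0.11 dy 0.29 tipz 0.12 yaw -13.19 tilt [ 0.6 -0. ] Fbed [ 1.87 -1.09  6.29] tau [-0.38 -0.7   0.06] w 0.126
```

Call:
step_arm([
  [0.02,0,-0.3,0,0,0,1],
  [0.02,0,-0.7,0,0,0,1],
  [0,0,-1,0,0,0,1],
  [0,0,-1,0,0,0,1],
  [0,0,-1,0,0,0,1],
  [0,0,-1,0,0,0,1],
  [0.3,0,0,0,0,0,1],
  [0.3,0.4,0,0,0,0,1],
  [0,1,0,0,0,0,1],
  [0,1,0,0,0,0,1],
  [0,1,0,0,0,0,1],
  [0,0,0,0,0,0,1],
  [0,0,0,0,0,0,1],
  [0,0,0,0,0,0,1],
])

```text
t: 21.5
eef_pos: [0.4992, 0.1686, 0.1719]
tool_rot: [-0.0, 0.993, -0.115, 0.0]
contact_force: [0.8, 1.3, -2.0]
gripper_width: 0.126
```

```bash
python3 -c "
from h import *
rel(3)"
```

```text
t 21.5 clear 4.89 dy 0.41 tipz 49.52 yaw -13.18 tilt [0.3 0.5] Fbed [ 0.5   1.43 -2.03] tau [ 0.01 -0.    0.01] w 0.126
```

Call:
step_arm([
  [0,0.03,0.4,0,0,0,1],
  [0,0,0.4,0,0,0,1],
  [-0.15,0,0,0,0,0,1],
  [-0.15,0,0,0,0,0,1],
  [-0.1,0,0,0,0,0,1],
  [-0.05,0,0,0,0,0,1],
  [-0.05,0,0,0,0,0,1],
  [0,0,0,0,0,0,1],
  [0,0,0,0,0,0,1],
  [0,0,0,0,0,0,1],
])

```text
t: 22.5
eef_pos: [0.4945, 0.1691, 0.164]
tool_rot: [-0.0, 0.993, -0.115, 0.0]
contact_force: [1.0, -0.7, -1.8]
gripper_width: 0.123
```

```bash
python3 -c "
from h import *
rel(3)"
```

```text
t 22.5 clear 0.21 dy -0.23 tipz 41.57 yaw -13.21 tilt [0.6 0.1] Fbed [ 1.13 -0.4  -1.81] tau [ 0.03 -0.28 -0.03] w 0.123
```

Call:
step_arm([
  [-0.02,-0.02,0.2,0,0,0,1],
  [0,0,0.2,0,0,0,1],
  [0,0,0.1,0,0,0,1],
  [0,0,0,0,0,0,1],
])

```text
t: 22.9
eef_pos: [0.4943, 0.1692, 0.1587]
tool_rot: [-0.0, 0.993, -0.115, 0.0]
contact_force: [3.4, -0.3, -3.6]
gripper_width: 0.125
```

```bash
python3 -c "
from h import *
rel(3)"
```

```text
t 22.9 clear 0.03 dy -0.11 tipz 36.27 yaw -13.21 tilt [0.5 0.1] Fbed [ 3.38  0.44 -3.56] tau [ 0.11 -0.75 -0.05] w 0.125
```

Call:
step_arm([
  [0,0,0.08,0,0,0,1],
  [0,0,0.06,0,0,0,1],
  [0,0,0.05,0,0,0,1],
  [0,0,0,0,0,0,1],
  [0,0,0,0,0,0,1],
])

```text
t: 23.4
eef_pos: [0.4944, 0.1693, 0.1574]
tool_rot: [-0.0, 0.993, -0.115, 0.0]
contact_force: [1.0, -1.4, 6.2]
gripper_width: 0.13
```

```bash
python3 -c "
from h import *
rel(3)"
```

```text
t 23.4 clear 0.06 dy -0.01 tipz 35.01 yaw -13.2 tilt [ 0.9 -0. ] Fbed [ 1.33 -1.1   6.18] tau [-0.4  -0.49 -0.  ] w 0.13
```

```bash
python3 -c "
from h import *
S=bot.read_camera('side');save(S,'k_s.png',(220,270,340,390),5)
rel(3)"
```

```text
t 23.45 clear 0.05 dy 0.03 tipz 35.03 yaw -13.2 tilt [0.9 0. ] Fbed [ 1.7  -1.72  5.24] tau [-0.35 -0.44 -0.03] w 0.128
```

View pics/k_s.png

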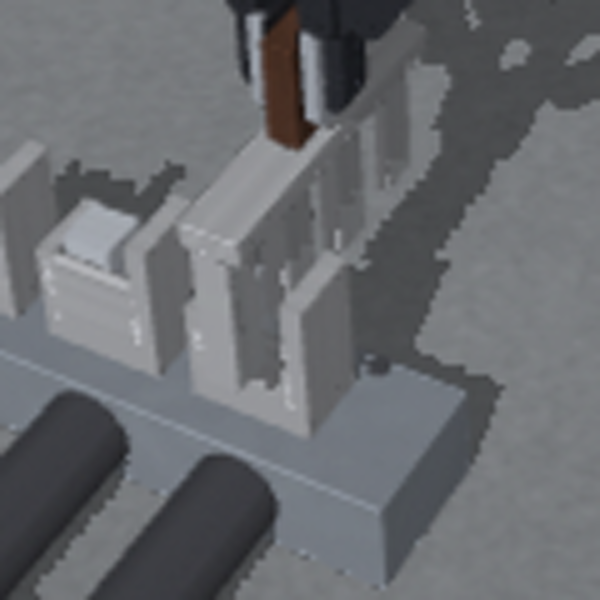

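Call:
step_arm([
  [0,0,-0.4,0,0,0,1],
  [0.1,0,-0.5,0,0,0,1],
  [0.3,0,-0.5,0,0,0,1],
  [0,-0.4,0,0,0,0,1],
  [0,-1,0,0,0,0,1],
  [0,-1,0,0,0,0,1],
  [0,-1,0,0,0,0,1],
  [-0.1,0,0,0,0,0,1],
  [0,0,0,0,0,0,1],
  [0,0,0,0,0,0,1],
  [0,0,0,0,0,0,1],
])

```text
t: 24.55
eef_pos: [0.5047, 0.2012, 0.1708]
tool_rot: [0.0, 0.993, -0.115, -0.0]
contact_force: [0.2, -0.7, -2.6]
gripper_width: 0.131
```

```bash
python3 -c "
from h import *
rel(2)"
```

```text
t 24.55 clear 4.31 dy -0.66 tipz 48.42 yaw -13.23 tilt [-0.2 -0.5] Fbed [ 0.31 -0.62 -2.6 ] tau [-0.01 -0.02  0.04] w 0.131
```

Call:
step_arm([
  [0,0,0.4,0,0,0,1],
  [0,0,0.35,0,0,0,1],
  [-0.15,0,0,0,0,0,1],
  [-0.15,0,0,0,0,0,1],
  [-0.1,0,0,0,0,0,1],
  [-0.05,0,0,0,0,0,1],
  [0,0,0,0,0,0,1],
  [0,0,0,0,0,0,1],
  [0,0,0,0,0,0,1],
])

```text
t: 25.45
eef_pos: [0.5007, 0.2028, 0.1636]
tool_rot: [-0.0, 0.993, -0.115, 0.0]
contact_force: [1.7, 0.2, -2.4]
gripper_width: 0.128
```

```bash
python3 -c "
from h import *
rel(2)"
```

```text
t 25.45 clear 0.08 dy -0.03 tipz 41.19 yaw -13.2 tilt [0.7 0.1] Fbed [ 1.59  0.55 -2.43] tau [-0.04 -0.59  0.06] w 0.128
```

Call:
step_arm([
  [0,0,0.2,0,0,0,1],
  [0,0,0.3,0,0,0,1],
  [0,0,0.3,0,0,0,1],
  [0,0,0.2,0,0,0,1],
  [0,0,0.2,0,0,0,1],
  [0,0,0.2,0,0,0,1],
  [0,0,0.2,0,0,0,1],
  [0,0,0,0,0,0,1],
])

```text
t: 26.25
eef_pos: [0.5005, 0.2027, 0.1471]
tool_rot: [-0.0, 0.993, -0.115, 0.0]
contact_force: [4.4, -0.5, -4.6]
gripper_width: 0.132
```

```bash
python3 -c "
from h import *
rel(2)"
```

```text
t 26.25 clear -0.07 dy -0.12 tipz 24.74 yaw -13.2 tilt [0.3 0.1] Fbed [ 4.41  0.51 -4.63] tau [ 0.19 -1.28  0.1 ] w 0.132
```

Call:
step_arm([
  [0.02,0,0.3,0,0,0,1],
  [0,0,0.3,0,0,0,1],
  [0,0,0.3,0,0,0,1],
  [0,0,0.3,0,0,0,1],
  [0,0,0.3,0,0,0,1],
  [0,0,0.3,0,0,0,1],
  [0.01,0,0.2,0,0,0,1],
  [0,0,0.2,0,0,0,1],
  [0,0,0.1,0,0,0,1],
  [0,0,0,0,0,0,1],
])

```text
t: 27.25
eef_pos: [0.5006, 0.2026, 0.1242]
tool_rot: [0.0, 0.993, -0.115, -0.0]
contact_force: [4.9, -1.0, -3.5]
gripper_width: 0.127
```

```bash
python3 -c "
from h import *
rel(2)"
```

```text
t 27.25 clear 0.02 dy -0.17 tipz 1.76 yaw -13.2 tilt [-0.1 -0. ] Fbed [ 5.    0.14 -3.47] tau [ 0.1  -1.33  0.1 ] w 0.127
```

Call:
step_arm([
  [0.01,0,0.1,0,0,0,1],
  [0.01,0,0.07,0,0,0,1],
  [0.01,0,0.03,0,0,0,1],
  [0,0,0,0,0,0,1],
  [0,0,0,0,0,0,1],
])

```text
t: 27.75
eef_pos: [0.5008, 0.2027, 0.1226]
tool_rot: [0.0, 0.993, -0.115, -0.0]
contact_force: [1.7, -1.0, 2.8]
gripper_width: 0.126
```

```bash
python3 -c "
from h import *
rel(2)"
```

```text
t 27.75 clear 0.15 dy -0.02 tipz 0.18 yaw -13.19 tilt [-0.1 -0. ] Fbed [ 1.86 -0.55  2.81] tau [-0.15 -0.57  0.05] w 0.126
```

Call:
step_arm([
  [0.03,0,0,0,0,0,1],
  [0,0,0,0,0,0,1],
  [0,0,0,0,0,0,0.85],
  [0,0,0,0,0,0,0.8],
  [0,0,0,0,0,0,0.7],
  [0,0,0,0,0,0,0.6],
  [0,0,0,0,0,0,0.5],
  [0,0,0,0,0,0,0.4],
  [0,0,0,0,0,0,0.4],
  [0,0,0,0,0,0,0.4],
], squeeze=20)

```text
t: 28.75
eef_pos: [0.5012, 0.2025, 0.1224]
tool_rot: [0.0, 0.993, -0.115, 0.0]
contact_force: [0.6, 0.3, -0.3]
gripper_width: 0.599
```

```bash
python3 -c "
from h import *
rel(2)
W=bot.read_camera('wrist');save(W,'l_w.png')"
```

```text
t 28.75 clear 0.63 dy -0.12 tipz 0.01 yaw -13.2 tilt [ 0. -0.] Fbed [ 0.53  0.43 -0.34] tau [ 0.03  0.05 -0.01] w 0.599
```

View pics/l_w.png

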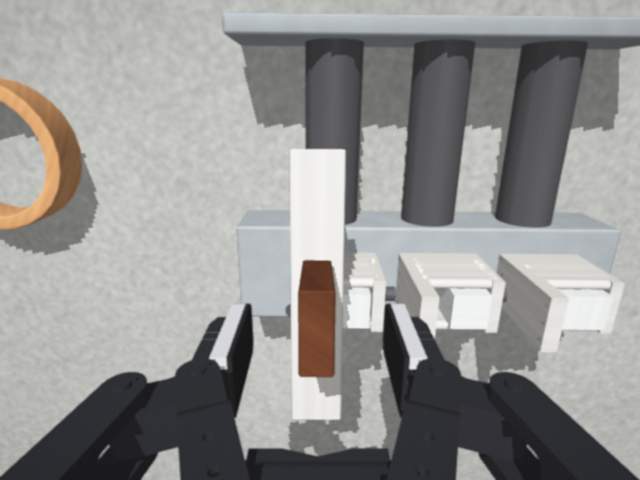

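Call:
step_arm([
  [0,0,-0.5,0,0,0,0.4],
  [0,0,-1,0,0,0,0.4],
  [0,0,-1.5,0,0,0,0.4],
  [0,0,-2,0,0,0,0.4],
  [0,0,-2.5,0,0,0,0.4],
  [0,0,-2.5,0,0,0,0.4],
  [0,0,-2,0,0,0,0.4],
  [0,0,-1,0,0,0,0.4],
  [0,0,0,0,0,0,0.4],
  [0,0,0,0,0,0,0.4],
  [0,0,0,0,0,0,0.4],
  [0,0,0,0,0,0,0.4],
  [0,0,0,0,0,0,0.4],
])

```text
t: 30.1
eef_pos: [0.5009, 0.2024, 0.2517]
tool_rot: [0.0, 0.993, -0.115, -0.001]
contact_force: [-0.7, -0.7, -0.3]
gripper_width: 0.599
```

```bash
python3 -c "
from h import *
rel(2)
W=bot.read_camera('wrist');save(W,'m_w.png')
S=bot.read_camera('side');save(S,'m_s.png');save(S,'m_sc.png',(220,270,340,390),5)"
```

```text
t 30.1 clear 0.31 dy -0.3 tipz 129.26 yaw -13.19 tilt [-1.3 -0.3] Fbed [-0.5  -0.87 -0.32] tau [-0.02  0.03 -0.  ] w 0.599
```

View pics/m_w.png

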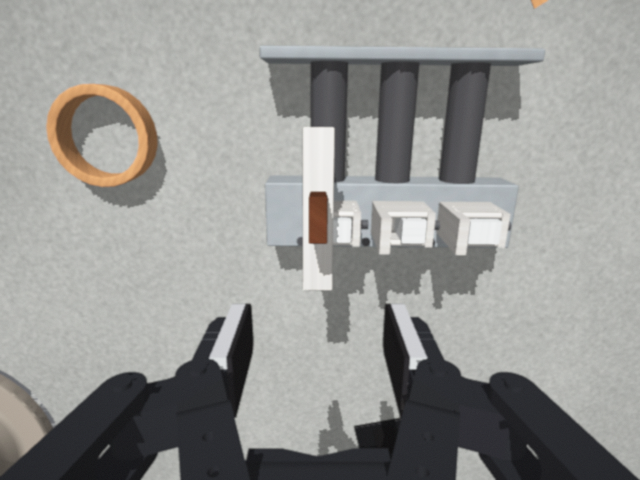

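View pics/m_sc.png

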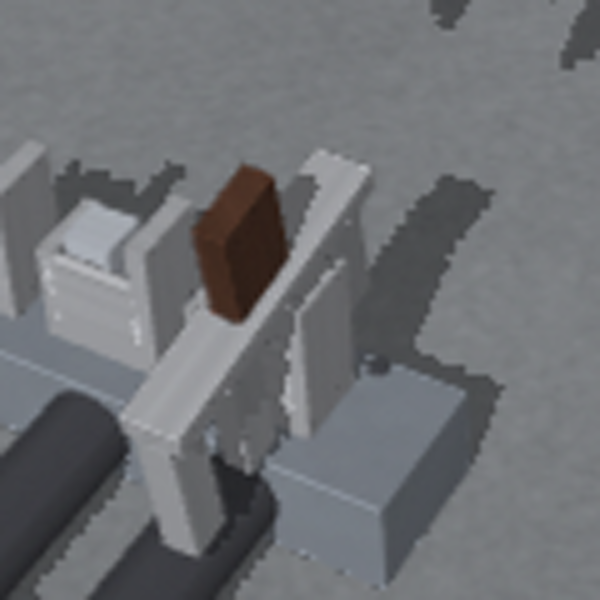

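View pics/m_s.png

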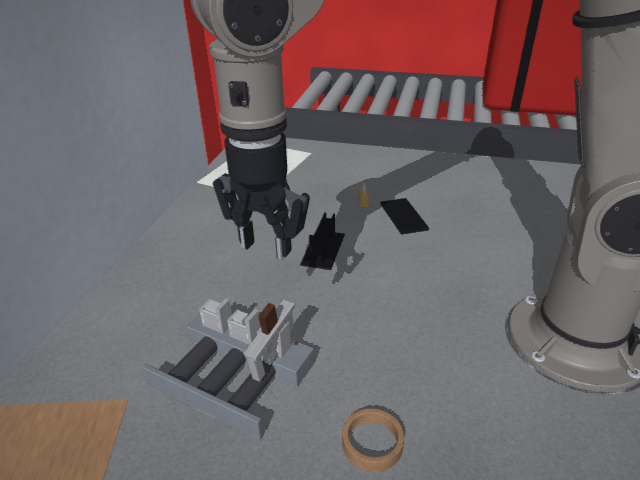

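```bash
python3 -c "
from h import *
for i in range(6): S=bot.read_camera('side')
save(S,'n_sc.png',(220,270,340,390),5)
p=pickle=None
o=bot.get_obs();print(o['t'],abs(o['joint_vel']).max())
for n in ('padlock','phone','tape'): print(n,[np.round(x['point'],1) for x in bot.pinpoint(S,n)[:1]])
import cv2
print(np.abs(cv2.imread('pics/n_sc.png').astype(int)-cv2.imread('pics/m_sc.png')).max())
print(bot.hand_in())"
```

```text
30.5 0.0015839654508941277
padlock [array([359. , 201.2])]
phone []
tape [array([372.5, 441.5])]
3
the job is handed in; nothing more can be done
None
```

The gap at the station nearest the robot takes the 7 mm leaf (leaf 2) and not the 10 mm leaf (leaf 3). I left the gauge standing there on leaf 2 and handed the job in at about 30.7 s.

- **Leaf 1 (4 mm):** it slid down the stop plate to the floor, and I felt the floor at the expected height.
- **Leaf 2 (7 mm):** it also slid down the stop plate to the floor.
- **Leaf 3 (10 mm):** it bound on top of the block, 35.0 mm above the gap floor. I felt about 8.5 N upward, stopped there and lifted it clear.
- **Final placing:** leaf 2 went back down the stop plate to the floor, ending 0.2 mm from the nominal floor with a light contact force. I then let go and raised the gripper about 130 mm clear. No sideways or upward push I read during the job was over about 9 N.

**Last checks:** two side pictures taken about 0.4 s apart show the gauge not moving. It leans slightly lengthwise, as the task said it would. The padlock and tape are where they started, within a pixel or two. The detector missed the phone in the last picture. In the picture just before it, I saw the phone by eye at its starting place.

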